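# Eject a tested carrier from the bench test dock and rack it

## Task

The device carrier in the sloping test dock has been tested. Swing the slot cover aside, press the ejector all the way down so that the carrier comes up, draw the carrier out and stand it upright in a free place of the wire rack, setting it down gently; then swing the cover fully back over the empty slot. Do not disturb the other carrier or the small things on the bench.

Things in the scene. Friction and masses are not known exactly. Their poses are not given: they have to be found in the camera images.
- dock: Bench test dock, a white wedge-shaped instrument 165 x 172 x 180 mm, fixed; origin on the table right under the centre of the slot mouth. At yaw 0 its sloping grey panel faces -x (the robot) and up: it rises away from the robot at 24 degrees, its normal leaning 24 degrees from vertical towards -x. The panel reaches 62 mm down and 62 mm up the slope from the slot.
- slot_mouth (a point): Centre of the slot mouth on the sloping panel, 155 mm above the table. Frame: x up the slope, y left along the slot, z straight out of the panel. The slot is 15 (x) by 79 mm (y), 104 mm deep along -z, with a bezel 2 mm high; leaf springs inside hold the carrier by friction (about 5 to 8 N along z) wherever it stands, also half out.
- ejector_cap (a point): Centre of the top of the ejector, a black ribbed cap 22 x 28 x 8 mm on a steel stem, 66 mm to the left (+y of the slot_mouth frame) of the slot's centre; at rest its top is 38 mm above the panel. Same axes as slot_mouth; it is pressed along -z of this frame.
- ejector (a joint): Travel of the ejector, 0 at rest to 0.028 m fully pressed. A spring (2.5 to 5.5 N) returns it; a rocker inside lifts the carrier as far as the cap goes down (10 to 15 N with the carrier in). The shut cover blocks the carrier and so the ejector.
- cover (a joint): Angle of the slot cover, 0 shut (lying along the slot) to 1.75 rad open (pointing up the slope): an aluminium strip 26 mm wide, reaching 101 mm from its pivot, 3 to 7 mm above the panel. It turns about z of the slot_mouth frame; opening carries the post from +y of that frame towards +x (up the slope). It is stiff and stays where it is left.
- cover_hinge (a point): Pivot of the cover, 56 mm to the right (-y of the slot_mouth frame) of the slot's centre, on the underside of the strip, 3 mm above the panel. Its z axis is the turning axis; its y axis points along the strip to the post.
- cover_post (a point): Centre of the top of the cover's black round post, 14 mm in diameter, which stands on the strip 80 mm from the pivot; its top is 40 mm above the panel, 33 mm above the strip. Axis along z of this frame.
- carrier: The tested carrier in the slot: an aluminium frame with a green board with one square chip and a black grip bar at the top, 12 (x) x 76 (y) x 105 mm (z), 0.12 kg; origin at the centre of its foot, z up its length. In the dock its z leans with the slot; seated, its top is 1 mm above the panel.
- carrier_top (a point): Centre of the carrier's top face, 105 mm above its foot; grip it across its 12 mm thickness (its x axis).
- rack: Wire rack, fixed: an aluminium plate 192 (x) x 100 (y) x 8 mm with three places in a row along x, 68 mm apart, each between two bent-wire hoops 18 mm apart inside, which from 48 mm above the table flare to 30 mm apart at their tops (64.5 mm). Lips 8 mm high along the plate's long sides leave 88 mm across y. Origin under the middle place, on the table.
- place_front (a point): Middle of the place nearest the robot, on top of the rack's plate (8 mm above the table); a carrier stands here with its thickness along the rack's x and its width along the rack's y. Free.
- place_middle (a point): The same for the middle place. Free.
- place_back (a point): The same for the place farthest from the robot; the other carrier stands in it.
- other_carrier: A carrier of the same make with two chips on its board, standing in the back place of the rack; origin at the centre of its foot. To be left alone.
- loupe: Black eye loupe, 38 mm in diameter and 35 mm high, standing on the table. Bystander.
- tweezers: Steel tweezers, 121 mm long and 9 mm high, lying on the table. Bystander.
- chip_box: Small white and black lidded chip box, 59 x 54 x 16 mm, on the table. Bystander.

How it is judged:
By the outcome, as a careful person would: the job done as asked, in the order asked, and still so for the second after the job is handed in, with the robot touching nothing.
It also fails if it takes over 72 s, if anything falls off the work surface, if the arm or the gripper's body presses on something with over 40 N, if the wrist force passes 120 N, or if a joint passes its speed limit or range.

## Robot

A 6-joint arm with a two-finger parallel gripper is mounted at the origin on a cart in front of the work surface, level with it; the furniture and walls round the work are solid. World frame = base frame: x ahead of the robot, y to its left, z up, the work surface at z = 0. Lengths are in m, angles in rad, forces in N, time in s.
With the tool pointing down it reaches from about 0.35 to 0.775 m from the base axis. Payload 5.5 kg.
Tool frame: the origin (TCP) lies on the centre line of the jaws, within the pads' length; the fingertips stand 11 mm ahead of it and the grasp point (between the pads) lies 8 mm behind it; z points along the fingers, y is the line along which they close (so a half turn about z gives the same grasp; the last joint's range is limited). The gripper opens to 85 mm and grips with 20 to 120 N. Pads are 22 mm wide; open, the fingers measure 114 mm over their backs; the gripper's body (76 mm by 85 mm) begins 54 mm behind the grasp point. The pads swing forward as they close: fully open they stand 13 mm farther back than shut.
Start: joints at [-1.344, 0.313, 0.046, 1.304, 0, 1.431], TCP at [0.206, -0.537, 0.242] pointing down, gripper open.
Joint ranges: [-2.76, 2.76], [-0.86, 1.69], [-1.03, 1.26], [-2.2, 2.34], [-1.47, 1.5], [-3.14, 3.14]. Speed limits (rad/s): [2.57, 2.57, 3.14, 3.14, 3.14, 3.14].

## Interface

Orientations are given as a unit quaternion [w, x, y, z].
In Python, from workcell import env, viewer, order, models gives the robot as it stands.
- The arm moves only by the tool drive_tool, never from a script. Its argument "series" is a list that holds one entry, the list of rows, each a list of 6 numbers: the shift along the tool's x, y, z each as a share of 120 mm, from -1 to 1, then the turn, a rotation vector about the tool's x, y, z each as a share of 180 degrees, from -1 to 1. A call has 1 to 20 rows; each row shifts and turns the commanded pose from where the row before left it, along the tool's axes as they then stand; what a row does not reach is not made up. A row lasts 1/8 s, in which the tool goes at most 62.5 mm and 10.7 degrees, less where a joint would pass 70% of its speed; a pose out of reach is approached as far as the arm can. A call with a number of a shift or a turn outside -1 to 1 is refused whole. A call with a gripper value outside its range is refused whole. "jaw" is the opening, from -1 (shut) to 1 (fully open), set as the call begins (left out, the last holds). The fingers move at their own pace and stop on an object; "grip_force" is the grip in N (left out, the last holds). Time passes only in rows, so rows that do not move let the fingers close. It gives the time, the measured TCP pose, the force, the opening and the grip force at its end, in the units of the state.
- env.get_state(): the state, without advancing time (a new reading comes with each control period).
- viewer.read_camera(name): name is "scene" or "top" or "wrist"; returns the picture (480x640x3 uint8, red, green, blue); there is no depth.
- viewer.camera_info(name): a dict with "intrinsics" (3x3 intrinsics, pixels), "R" (3x3) and "t" (3): a world point X has camera coordinates R X + t; the wrist camera has in their place "T_tool_cam" (4x4, takes a point from camera to tool coordinates, whose origin is the TCP and whose axes are the flange's). Camera axes: x right, y down, z forward; pixel columns grow to the right and rows downward; lengths in m; the calibration is good to about 2 mm. A picture is of the moment at which its call begins: read the wrist's pose just before it. camera_info takes no time and is no camera call.
- order.hand_in(): hands the job in; it is judged then, once.
Trained networks look in the newest picture that a camera, given by its name, has taken for a name from the list of things; names that differ only in an ending like _2 or _b are one class to them, and where a whole thing is asked for, a point or a joint stands for the part that bears it (a point fixed in the world has none). Each returns a list of dicts, best first, with "score" (0 to 1); they miss things now and then, are a little off and sometimes report something else, mostly with a low value. They report only what shows in the picture. A call takes as long as a camera call.
- models.silhouettes(label, camera): "region" (480x640 bool, what is visible of it) and "location" ([column, row] in pixels, amid what is visible of it).
The state is a dict: "clock": time; "joint_pos": joint angles; "qvel": joint speeds; "tau": joint torques, N m; "tcp_pos": TCP position; "orientation": TCP orientation; "wrist_force": force on the tool from outside, world axes, zero at the start; "ft_torque": the same for the moment, N m; "finger_gap": finger opening in m; "grip_force": force on a finger pad.
Only numpy, scipy, OpenCV 4.12 (cv2) and the standard library are available. Lean on these libraries where they do the work, as an engineer would, in place of code of your own. Each camera call takes 0.05 s, during which the arm holds its last target. There are 200 camera calls.

## Working session

There is one attempt and no reset: what is moved stays moved. The work goes in short steps, Python scripts to look and compute and a tool call to move; the robot and the scene stay as the last step left them, time stands still between calls to the robot, and variables do not carry over. Pictures are saved under pics/ and viewed, at most 10 in all, crops included, and the job is handed in when it is done.

Besides the shell and the picture viewer there is one more tool, called after "Call:" as name(argument=value, ...) on one line, values as JSON. drive_tool: Moves the arm, as the interface text tells. Its arguments: {"type":"object","properties":{"series":{"type":"array"},"jaw":{"type":"number"},"grip_force":{"type":"number"}},"required":["series"]}

```bash
mkdir -p pics; ls; python3 - <<'E'
from workcell import env, viewer, order, models
import cv2, numpy as np
s=env.get_state(); print(s)
for c in ("scene","top"):
    im=viewer.read_camera(c); cv2.imwrite(f"pics/{c}0.png",im[:,:,::-1])
    i=viewer.camera_info(c); print(c,i)
    for n in ("dock","cover_post","ejector_cap","cover","rack","other_carrier","carrier","loupe","tweezers","chip_box"):
        r=models.silhouettes(n,c)
        print(n,[(round(x["score"],2),np.round(x["location"]).tolist(),int(x["region"].sum())) for x in r[:3]])
print(viewer.camera_info("wrist"))
E
```

```text
pics
{'clock': 0.0, 'joint_pos': array([-1.34355696e+00,  3.13994177e-01,  4.49798312e-02,  1.30360590e+00,
        2.84023949e-05,  1.43122431e+00]), 'qvel': array([ 6.01498103e-05,  1.36109440e-03, -2.20714039e-03, -6.60197167e-04,
        1.21789314e-03, -2.15001293e-03]), 'tau': array([ 7.65087748e-05, -4.80630362e+01,  2.98532188e+01,  1.95602572e-02,
       -3.87889554e-05,  6.23702178e-06]), 'tcp_pos': array([ 0.20612025, -0.53625899,  0.24141275]), 'orientation': array([-9.11705865e-04,  9.83227862e-01,  1.82379108e-01, -2.57741915e-05]), 'wrist_force': array([ 0.11878946, -0.02334569, -0.36447031]), 'ft_torque': array([-0.03163954, -0.026403  , -0.0048114 ]), 'grip_force': 0.0, 'finger_gap': 0.08545529334188046}
scene {'intrinsics': array([[448.8046316 ,   0.        , 315.47405292],
       [  0.        , 448.8046316 , 234.15570069],
       [  0.        ,   0.        ,   1.        ]]), 'R': array([[-0.8898823 , -0.45613903, -0.0068319 ],
       [-0.25895132,  0.51740459, -0.81562044],
       [ 0.37557117, -0.72403707, -0.57854699]]), 't': array([0.43988207, 0.25105584, 0.7337
[... 1168 characters left out ...]

loupe [(0.79, [297.0, 329.0], 284), (0.19, [254.0, 181.0], 857)]
tweezers [(0.31, [419.0, 228.0], 4300), (0.21, [260.0, 230.0], 3665)]
chip_box [(0.91, [216.0, 316.0], 774)]
{'intrinsics': array([[402.61557391,   0.        , 325.45697535],
       [  0.        , 402.61557391, 239.78420011],
       [  0.        ,   0.        ,   1.        ]]), 'T_tool_cam': array([[ 3.52271134e-04, -9.52407949e-01, -3.04826137e-01,
         7.90852029e-02],
       [ 9.99999916e-01,  2.71363491e-04,  3.07789742e-04,
         2.27146297e-04],
       [-2.10422712e-04, -3.04826220e-01,  9.52407965e-01,
        -1.31801166e-01],
       [ 0.00000000e+00,  0.00000000e+00,  0.00000000e+00,
         1.00000000e+00]])}
```

```bash
python3 - <<'E'
import cv2
a=cv2.imread("pics/top0.png")[100:400,160:560]; cv2.imwrite("pics/top0c.png",cv2.resize(a,(800,600),interpolation=cv2.INTER_CUBIC))
a=cv2.imread("pics/scene0.png")[120:420,120:520]; cv2.imwrite("pics/scene0c.png",cv2.resize(a,(800,600),interpolation=cv2.INTER_CUBIC))
E
```

```text
(no output)
```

View pics/top0c.png

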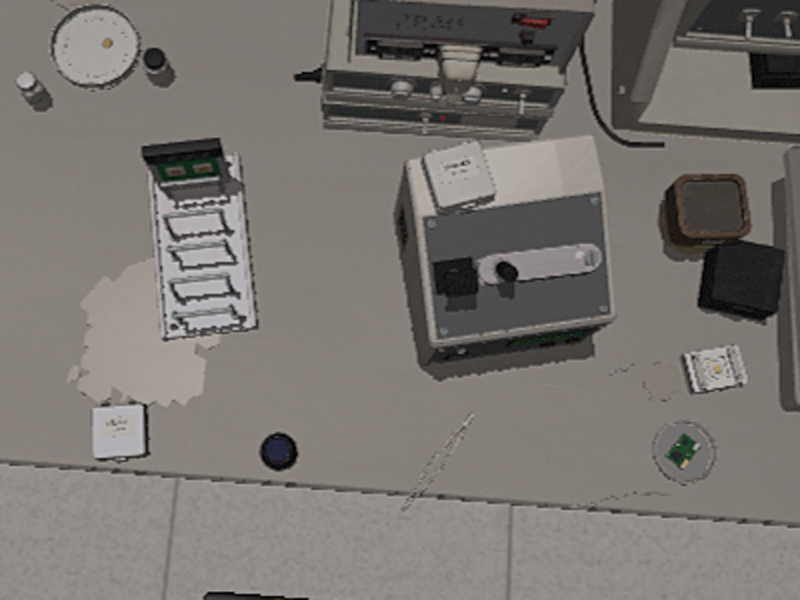

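View pics/scene0c.png

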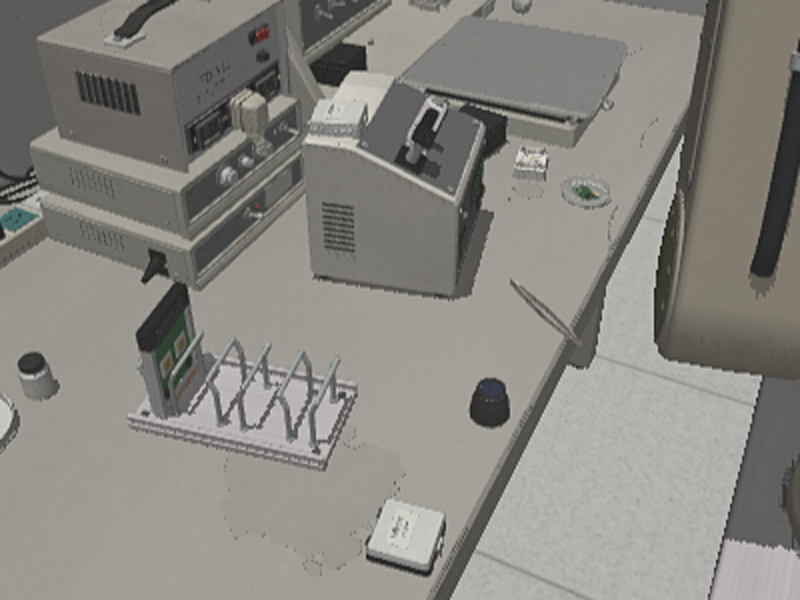

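Top view (crop ×2): post top is at about (508,271), cap at (457,276), panel corners at (428,222), (603,197), (608,318), (438,338), and rack plate corners at (257,327) and (163,338). The front and middle places are free. The scene view confirms this. Next is a coarse fit.

```bash
cat > h.py <<'E'
from workcell import env, viewer, order, models
import numpy as np, cv2
from scipy.spatial.transform import Rotation as Ro
from scipy.optimize import least_squares
def q2R(q): return Ro.from_quat([q[1],q[2],q[3],q[0]]).as_matrix()
def cam(name,st=None):
    i=viewer.camera_info(name); K=i["intrinsics"]
    if name!="wrist": return K,i["R"],i["t"]
    st=st or env.get_state(); T=np.eye(4); T[:3,:3]=q2R(st["orientation"]); T[:3,3]=st["tcp_pos"]
    M=np.linalg.inv(T@i["T_tool_cam"]); return K,M[:3,:3],M[:3,3]
def proj(c,X):
    K,R,t=c; p=np.atleast_2d(X)@R.T+t; p=p@K.T; return p[:,:2]/p[:,2:]
def onz(c,uv,z):
    K,R,t=c; d=R.T@np.linalg.inv(K)@[*uv,1]; o=-R.T@t; return o+d*(z-o[2])/d[2]
A=np.radians(24)
def slotR(yaw):  # columns x up slope, y left, z normal
    S=np.array([[np.cos(A),0,-np.sin(A)],[0,1,0],[np.sin(A),0,np.cos(A)]])
    return Ro.from_euler('z',yaw).as_matrix()@S
def slot(d,p,H=.155): return np.array([d[0],d[1],H])+np.atleast_2d(p)@slotR(d[2]).T
def go(Rt,pt):  # rows units from present commanded(=measured) pose to target
    st=env.get_state(); R=q2R(st["orientation"]); d=R.T@(pt-st["tcp_pos"]); rv=Ro.from_matrix(R.T@Rt).as_rotvec()
    return np.round(d/.12,3), np.round(rv/np.pi,4)
E
python3 - <<'E'
from h import *
c=cam("top")
F=lambda u,v:(160+u/2,100+v/2)
P=np.array([[0,.024,.04],[0,.066,.038],[0,-.056,.007],[.062,.08,0],[.062,-.08,0],[-.062,-.08,0],[-.062,.08,0]])
uv=np.array([F(508,271),F(457,276),F(588,258),F(428,222),F(603,197),F(608,318),F(438,338)])
r=least_squares(lambda d:(proj(c,slot(d,P))-uv).ravel(),[.5,-.1,0],loss='soft_l1')
print(r.x,np.round(r.fun.reshape(-1,2),1))
for u,v in [(150,160),(240,152),(257,327),(163,338)]: print(onz(c,F(u,v),.008))
for n,u,v,z in [("loupe",279,450,.03),("tw",438,460,.005),("chip",120,432,.016)]: print(n,onz(c,F(u,v),z))
# rack fit: hoop tops
E
```

```text
[ 0.54546596 -0.17364566  0.18339689] [[-1.3  0.9]
 [-0.5  0.7]
 [-0.7 -0.5]
 [-0.2 -9.9]
 [ 2.3 -6.6]
 [ 2.8  1.1]
 [ 0.2  0.4]]
[0.6680584  0.20186563 0.008     ]
[0.68468187 0.10612413 0.008     ]
[0.49506517 0.06960205 0.008     ]
[0.4761357 0.1649821 0.008    ]
loupe [0.37102454 0.03452765 0.03      ]
tw [ 0.37481174 -0.12388003  0.005     ]
chip [0.37715389 0.19502654 0.016     ]
```

```bash
cat >> h.py <<'E'
from scipy.linalg import logm,expm
def toolR(yaw,tilt=True): # tool x=slot y, tool y=slot x, z=-slot z
    S=slotR(yaw) if tilt else Ro.from_euler('z',yaw).as_matrix()
    return np.c_[S[:,1],S[:,0],-S[:,2]]
def T4(R,p): T=np.eye(4); T[:3,:3]=R; T[:3,3]=p; return T
def plan(Rt,pt,n=None,T0=None,show=True):
    if T0 is None: st=env.get_state(); T0=T4(q2R(st["orientation"]),st["tcp_pos"])
    T=np.linalg.inv(T0)@T4(Rt,pt); L=np.real(logm(T))
    w=np.array([L[2,1],L[0,2],L[1,0]])
    if n is None: n=int(np.ceil(max(np.linalg.norm(L[:3,3])/.05,np.linalg.norm(w)/np.radians(9),1)))
    E=expm(L/n); row=np.r_[E[:3,3]/.12,w/n/np.pi]
    mids=[(T0@expm(L*k/n))[:3,3].round(3).tolist() for k in range(n+1)]
    if show: print(n,"rows of",np.round(row,4).tolist()); print(mids[::max(1,n//4)])
    return n,row
E
python3 - <<'E'
from h import *
d=[.5455,-.1736,.1834]
c=cam("top")
for u,v in [(425,155),(490,145),(495,200),(435,213)]:
    X=onz(c,(160+u/2,100+v/2),.198); print(np.round((X-[d[0],d[1],.155])@slotR(d[2]),3))
plan(toolR(d[2]),slot(d,[0,0,.14])[0])
E
```

```text
[0.103 0.079 0.001]
[ 0.106  0.022 -0.   ]
[0.06  0.025 0.02 ]
[0.055 0.077 0.023]
10 rows of [0.4092, 0.0415, -0.006, -0.0111, 0.0092, -0.0435]
[[0.206, -0.537, 0.242], [0.299, -0.504, 0.245], [0.38, -0.448, 0.253], [0.441, -0.372, 0.264], [0.479, -0.281, 0.274], [0.49, -0.184, 0.283]]
```

Call:
drive_tool(series=[[[0.409,0.0415,-0.006,-0.0111,0.0092,-0.0435],[0.409,0.0415,-0.006,-0.0111,0.0092,-0.0435],[0.409,0.0415,-0.006,-0.0111,0.0092,-0.0435],[0.409,0.0415,-0.006,-0.0111,0.0092,-0.0435],[0.409,0.0415,-0.006,-0.0111,0.0092,-0.0435],[0.409,0.0415,-0.006,-0.0111,0.0092,-0.0435],[0.409,0.0415,-0.006,-0.0111,0.0092,-0.0435],[0.409,0.0415,-0.006,-0.0111,0.0092,-0.0435],[0.409,0.0415,-0.006,-0.0111,0.0092,-0.0435],[0.409,0.0415,-0.006,-0.0111,0.0092,-0.0435],[0,0,0,0,0,0],[0,0,0,0,0,0]]])

```text
clock: 2.6
tcp_pos: [0.4894, -0.1844, 0.2831]
orientation: [0.133, 0.625, 0.752, 0.159]
wrist_force: [0.7, -0.1, 0.4]
finger_gap: 0.0856
grip_force: 0.0
```

```bash
python3 - <<'E'
from h import *
import pickle
st=env.get_state(); print(st["joint_pos"],st["tcp_pos"],st["clock"])
im=viewer.read_camera("wrist"); cv2.imwrite("pics/w1.png",im[:,:,::-1]); pickle.dump(st,open("w1.pkl","wb"))
for n in ("cover_post","ejector_cap","cover","dock","chip_box"):
    r=models.silhouettes(n,"wrist"); print(n,[(round(x["score"],2),np.round(x["location"]).tolist(),int(x["region"].sum())) for x in r[:3]])
d=[.5455,-.1736,.1834]
print(proj(cam("wrist",st),slot(d,[[0,.024,.04],[0,.066,.038],[0,-.056,.007],[.062,.08,0],[.062,-.08,0],[-.062,-.08,0],[-.062,.08,0]])).round())
E
```

```text
[-0.69083178 -0.0524811  -0.35413457  0.99012384  0.31554642  0.74083217] [ 0.48944481 -0.1843928   0.28305416] 2.6
cover_post [(0.6, [327.0, 246.0], 5273)]
ejector_cap [(0.87, [322.0, 141.0], 1941)]
cover [(0.86, [325.0, 242.0], 5211)]
dock [(0.73, [340.0, 196.0], 60902)]
chip_box []
[[324. 206.]
 [324. 132.]
 [324. 304.]
 [421. 107.]
 [406. 328.]
 [243. 328.]
 [227. 107.]]
```

View pics/w1.png

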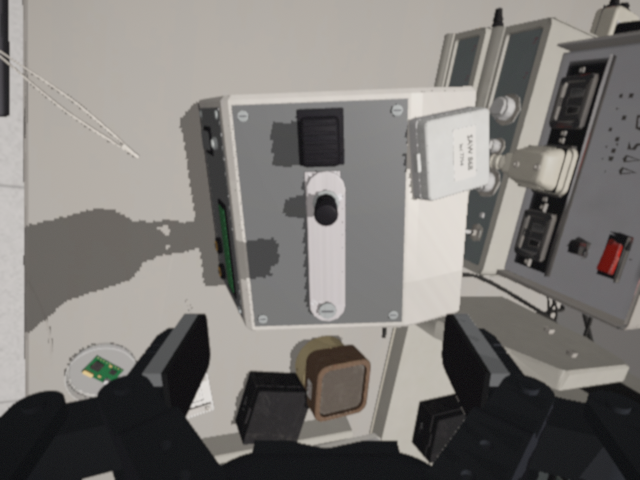

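Wrist view: post top at about (324,207), cap top at about (321,133), hinge screw at about (326,311). The loose box at about (450,155) sits on the flat top. I'll zoom in for exact points.

```bash
python3 - <<'E'
import cv2
a=cv2.imread("pics/w1.png")[85:335,200:500]; cv2.imwrite("pics/w1c.png",cv2.resize(a,(720,600),interpolation=cv2.INTER_CUBIC))
E
```

```text
(no output)
```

View pics/w1c.png

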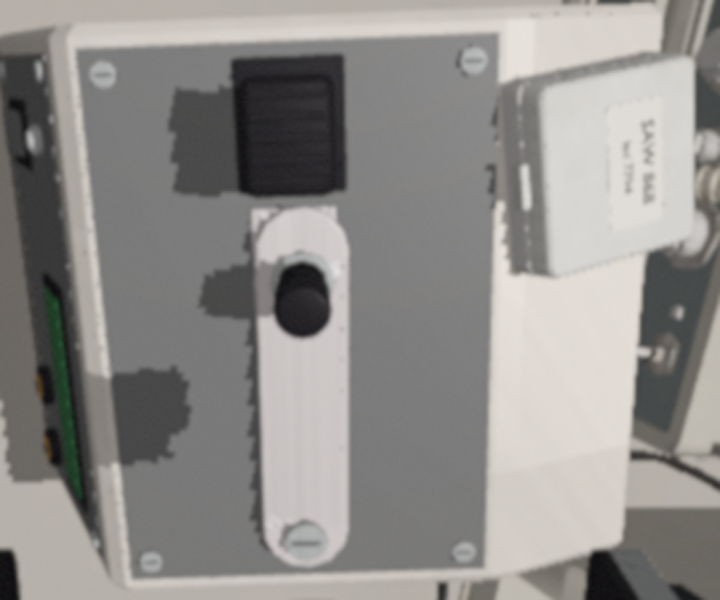

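```bash
python3 - <<'E'
from h import *
import pickle
st=pickle.load(open("w1.pkl","rb")); cw=cam("wrist",st); ct=cam("top")
G=lambda a:np.array([(200+u/2.4,85+v/2.4) for u,v in a]); F=lambda a:np.array([(160+u/2,100+v/2) for u,v in a])
uw=G([(302,311),(286,135),(304,542),(79,49),(498,33),(485,568),(122,578)])
ut=F([(508,271),(457,276),(588,258),(428,222),(603,197),(608,318),(438,338)])
def P(w,h): return np.array([[0,.024,.04],[0,.066,.038],[0,-.056,.009],[h,w,0],[h,-w,0],[-h,-w,0],[-h,w,0]])
def f(p,full=1,top=1):
    X=slot(p[:3],P(p[3],p[4]),p[5] if full else .155)
    e=[(proj(cw,X)-uw)]
    if top: e.append((proj(ct,X)-ut))
    return np.vstack(e).ravel()
for full in (0,1):
  for top in (0,1):
    r=least_squares(f,[.545,-.174,.18,.08,.058,.155],loss='soft_l1',args=(full,top)); print(full,top,r.x.round(4)); print(r.fun.reshape(-1,2).round(1).tolist())
# loose box on dock: bottom-left corners on top z=.18 and top ~
p=r.x
for u,v in [(540,85),(555,275),(695,250),(690,55),(515,270),(503,85)]:
    for z in (.18,.196): 
        X=onz(cw,G([(u,v)])[0],z); print((u,v),z,((X-[p[0],p[1],.155])@slotR(p[2])).round(3))
E
```

```text
0 0 [ 0.5565 -0.1621  0.8808  0.0906  0.0032  0.155 ]
[[0.0, 2.6], [-38.5, 22.2], [57.7, -42.1], [26.0, -0.2], [-0.2, 187.5], [-1.4, -31.5], [-0.0, -214.1]]
0 1 [ 0.5518 -0.1723  0.4133  0.0743  0.0384  0.155 ]
[[0.2, -1.4], [-8.8, 1.0], [21.3, -11.7], [135.7, 0.5], [-6.9, 205.1], [-98.6, -0.0], [-0.1, -193.8], [1.1, -0.2], [3.2, 5.1], [-2.7, -10.8], [1.5, 9.6], [-8.1, -4.4], [-0.0, -24.6], [8.5, -8.0]]
1 0 [ 0.5639 -0.1641  0.8863  0.0954  0.0033  0.1403]
[[0.6, 1.4], [-35.1, 24.9], [55.5, -46.2], [25.4, -0.1], [-0.4, 185.9], [-1.5, -33.2], [-0.3, -214.1]]
1 1 [ 0.549  -0.171   0.4397  0.0723  0.0366  0.1624]
[[0.6, -0.2], [-10.8, 0.2], [24.7, -9.8], [133.0, 0.5], [-4.8, 203.9], [-94.0, 0.3], [-0.1, -191.4], [1.4, 0.6], [3.5, 6.5], [-2.7, -11.2], [2.3, 11.7], [-9.5, -3.8], [-0.9, -25.8], [9.8, -7.8]]
(540, 85) 0.18 [ 0.076  0.053 -0.007]
(540, 85) 0.196 [0.072 0.056 0.013]
(555, 275) 0.18 [ 0.073 -0.001 -0.005]
(555, 275) 0.196 [0.069 0.006 0.014]
(695, 250) 0.18 [ 0.121 -0.012 -0.027]
(695, 250) 0.196 [ 0.114 -0.003 -0.006]
(690, 55) 0.18 [ 0.125  0.047 -0.028]
(690, 55) 0.196 [ 0.117  0.051 -0.007]
(515, 270) 0.18 [0.061 0.005 0.   ]
(515, 270) 0.196 [0.058 0.012 0.019]
(503, 85) 0.18 [ 0.066  0.056 -0.002]
(503, 85) 0.196 [0.062 0.059 0.017]
```

```bash
python3 - <<'E'
from h import *
import pickle
st=pickle.load(open("w1.pkl","rb")); cw=cam("wrist",st); ct=cam("top")
G=lambda a:np.array([(200+u/2.4,85+v/2.4) for u,v in a]); F=lambda a:np.array([(160+u/2,100+v/2) for u,v in a])
uw=G([(302,311),(286,135),(304,542),(498,33),(485,568),(122,578),(79,49)])
ut=F([(508,271),(457,276),(588,258),(428,222),(603,197),(608,318),(438,338)])
def P(w,h): return np.array([[0,.024,.04],[0,.066,.038],[0,-.056,.009],[h,w,0],[h,-w,0],[-h,-w,0],[-h,w,0]])
def f(p,full=1,top=1):
    X=slot(p[:3],P(p[3],p[4]),p[5] if full else .155)
    e=[(proj(cw,X)-uw)]
    if top: e.append((proj(ct,X)-ut))
    return np.vstack(e).ravel()
for full in (0,1):
  for top in (0,1):
    r=least_squares(f,[.545,-.174,.18,.08,.058,.155],x_scale=[.01,.01,.05,.01,.01,.01],loss='soft_l1',args=(full,top)); print(full,top,r.x.round(4)); print(r.fun.reshape(-1,2).round(1).tolist())
p=[.545,-.174,.2] if r.cost>500 else r.x
for u,v in [(540,85),(555,275),(695,250),(515,270),(503,85)]:
    for z in (.18,.196): 
        X=onz(cw,G([(u,v)])[0],z); print((u,v),z,((X-[p[0],p[1],.155])@slotR(p[2])).round(3))
E
```

```text
0 0 [ 0.5455 -0.1729  0.2233  0.0814  0.056   0.155 ]
[[-3.2, -8.1], [0.6, -8.8], [0.4, -7.2], [0.6, 1.2], [-0.6, 3.9], [4.3, 4.2], [-1.1, 1.1]]
0 1 [ 0.545  -0.1726  0.2171  0.0797  0.0561  0.155 ]
[[-3.7, -8.9], [0.5, -9.8], [-0.6, -7.6], [0.7, 3.8], [-1.4, 2.1], [2.7, 1.6], [-1.0, 2.7], [-1.5, 1.5], [-0.6, 2.2], [-1.1, -1.1], [-1.1, -4.8], [0.4, -4.3], [2.6, -3.3], [0.7, -1.2]]
1 0 [ 0.5577 -0.1772  0.2232  0.0886  0.0618  0.1294]
[[-3.1, -8.2], [1.1, -0.6], [0.1, -16.0], [0.5, 0.8], [-0.5, 1.0], [4.0, 1.3], [-1.1, 0.7]]
1 1 [ 0.5408 -0.1711  0.218   0.0781  0.054   0.1641]
[[-3.6, -8.9], [0.5, -13.3], [-0.2, -4.1], [0.8, 2.5], [-1.3, 4.1], [3.3, 3.8], [-0.9, 1.5], [-1.5, 2.6], [-0.9, 3.3], [-0.7, -0.3], [-0.6, -3.1], [0.1, -2.6], [2.2, -3.2], [1.1, -1.1]]
(540, 85) 0.18 [ 0.071  0.066 -0.004]
(540, 85) 0.196 [0.067 0.067 0.015]
(555, 275) 0.18 [ 0.079  0.012 -0.008]
(555, 275) 0.196 [0.074 0.017 0.012]
(695, 250) 0.18 [ 0.128  0.014 -0.03 ]
(695, 250) 0.196 [ 0.12   0.018 -0.008]
(515, 270) 0.18 [ 0.066  0.015 -0.002]
(515, 270) 0.196 [0.062 0.02  0.017]
(503, 85) 0.18 [0.06  0.066 0.   ]
(503, 85) 0.196 [0.057 0.067 0.02 ]
```

```bash
python3 - <<'E'
from h import *
import pickle
st=pickle.load(open("w1.pkl","rb")); cw=cam("wrist",st); ct=cam("top")
G=lambda a:np.array([(200+u/2.4,85+v/2.4) for u,v in a]); F=lambda a:np.array([(160+u/2,100+v/2) for u,v in a])
uw=G([(302,311),(286,135),(304,542),(498,33),(485,568),(122,578),(79,49)])
ut=F([(508,271),(457,276),(588,258),(428,222),(603,197),(608,318),(438,338)])
def P(q): a,b,c,e=q; return np.array([[0,.024,.04],[0,.066,.038],[0,-.056,.009],[a,b,0],[a,c,0],[e,c,0],[e,b,0]])
def f(p,full=1,top=1):
    X=slot(p[:3],P(p[4:]),p[3] if full else .155)
    e=[(proj(cw,X)-uw)]
    if top: e.append((proj(ct,X)-ut)*.6)
    return np.vstack(e).ravel()
for full in (0,1):
  for top in (0,1):
    r=least_squares(f,[.545,-.174,.18,.155,.056,.08,-.08,-.056],x_scale=.01,loss='soft_l1',args=(full,top)); print(full,top,r.x.round(4)); print(r.fun.reshape(-1,2).round(1).tolist())
E
```

```text
0 0 [ 0.5464 -0.1779  0.2195 -0.1488  0.056   0.0871 -0.0727 -0.0562]
[[-3.1, 0.1], [1.1, 0.3], [0.1, -0.9], [0.7, 0.4], [-1.0, 0.0], [3.0, -0.1], [-1.4, -0.3]]
0 1 [ 0.5465 -0.1778  0.2162  0.4164  0.0555  0.087  -0.0726 -0.0574]
[[-2.8, -0.1], [1.6, 0.1], [0.0, -1.0], [0.4, 0.9], [-1.9, 0.1], [1.3, -0.4], [-2.5, -0.4], [1.0, 0.5], [1.5, 0.9], [1.1, -1.0], [-1.3, -2.7], [-0.3, -2.4], [1.0, -1.6], [-0.2, -0.4]]
1 0 [ 0.5456 -0.1776  0.2199  0.1568  0.0556  0.0867 -0.072  -0.0558]
[[-3.0, 0.3], [1.1, -0.2], [0.2, -0.1], [0.7, 0.4], [-0.9, -0.0], [3.1, -0.1], [-1.4, -0.3]]
1 1 [ 0.5453 -0.1773  0.2169  0.1578  0.0548  0.0863 -0.0716 -0.0568]
[[-2.7, 0.1], [1.7, -0.7], [0.3, 0.2], [0.4, 0.7], [-1.8, 0.1], [1.4, -0.3], [-2.6, -0.4], [1.0, 0.7], [1.5, 1.1], [1.2, -0.9], [-1.1, -2.4], [-0.5, -2.1], [0.8, -1.6], [-0.0, -0.4]]
```

```bash
echo 'D=[.5462,-.1778,.218]' >> h.py; python3 - <<'E'
from h import *
R=toolR(D[2]); p=slot(D,[.001,.024,.07])[0]
plan(R,p); T1=T4(R,p); plan(R,slot(D,[.001,.024,.024])[0],T0=T1)
E
```

```text
2 rows of [0.0809, 0.0039, 0.2892, -0.0002, 0.0024, -0.0051]
[[0.489, -0.185, 0.282], [0.502, -0.173, 0.251], [0.514, -0.16, 0.219]]
1 rows of [-0.0, 0.0, 0.3833, 0.0, -0.0, 0.0]
[[0.514, -0.16, 0.219], [0.532, -0.156, 0.177]]
```

Call:
drive_tool(series=[[[0.081,0.004,0.289,0,0.0024,-0.0051],[0.081,0.004,0.289,0,0.0024,-0.0051],[0,0,0,0,0,0],[0,0,0.1,0,0,0],[0,0,0.1,0,0,0],[0,0,0.1,0,0,0],[0,0,0.083,0,0,0],[0,0,0,0,0,0]]], jaw=-0.06, grip_force=30)

```text
clock: 3.9
tcp_pos: [0.5319, -0.155, 0.1766]
orientation: [0.129, 0.612, 0.763, 0.162]
wrist_force: [-0.2, -0.1, 0.1]
finger_gap: 0.0403
grip_force: 0.0
```

Call:
drive_tool(series=[[[0,0,0,0,0,0],[0,0,0,0,0,0],[0,0,0,0,0,0],[0,0,0,0,0,0],[0,0,0,0,0,0]]], jaw=-1)

```text
clock: 4.53
tcp_pos: [0.5324, -0.1555, 0.1781]
orientation: [0.13, 0.612, 0.763, 0.162]
wrist_force: [-1.6, 0.8, 3.0]
finger_gap: 0.0129
grip_force: 29.5
```

```bash
python3 - <<'E'
from h import *
st=env.get_state(); print(st["joint_pos"].round(3),((st["tcp_pos"]-[D[0],D[1],.155])@slotR(D[2])).round(4),st["wrist_force"].round(1),st["ft_torque"].round(2),st["grip_force"])
E
```

```text
[-0.585  0.062 -0.508  0.701  0.297  0.811] [0.0015 0.0248 0.0246] [-1.6  0.8  3. ] [0.07 0.5  0.05] 29.467052221298218
```

Call:
drive_tool(series=[[[-0.0052,0.0831,0,0,0,0.0398],[-0.0052,0.0831,0,0,0,0.0398],[-0.0052,0.0831,0,0,0,0.0398],[-0.0052,0.0831,0,0,0,0.0398],[0,0,0,0,0,0]]])

```text
clock: 5.15
tcp_pos: [0.5691, -0.1584, 0.1937]
orientation: [0.087, 0.781, 0.589, 0.188]
wrist_force: [-1.5, -4.3, 2.9]
finger_gap: 0.0126
grip_force: 29.9
```

```bash
cat > s.py <<'E'
from h import *
st=env.get_state(); S=slotR(D[2])
print(st["joint_pos"].round(2),((st["tcp_pos"]-[D[0],D[1],.155])@S).round(4),"F",(st["wrist_force"]@S).round(1),"M",st["ft_torque"].round(2),"g",round(st["grip_force"],1),st["finger_gap"].round(4),st["clock"])
print("rot rel slot tool",(Ro.from_matrix(toolR(D[2]).T@q2R(st["orientation"])).as_rotvec()*180/np.pi).round(1))
E
python3 s.py
```

```text
Traceback (most recent call last):
  File "s.py", line 3, in <module>
    print(st["joint_pos"].round(2),((st["tcp_pos"]-[D[0],D[1],.155])@S).round(4),"F",(st["wrist_force"]@S).round(1),"M",st["ft_torque"].round(2),"g",round(st["grip_force"],1),st["finger_gap"].round(4),st["clock"])
                                                                                                                                                                               ^^^^^^^^^^^^^^^^^^^^^^
AttributeError: 'float' object has no attribute 'round'
```

Forces are low, so I'll continue the arc.

Call:
drive_tool(series=[[[-0.0052,0.0831,0,0,0,0.0398],[-0.0052,0.0831,0,0,0,0.0398],[-0.0052,0.0831,0,0,0,0.0398],[-0.0052,0.0831,0,0,0,0.0398],[-0.0052,0.0831,0,0,0,0.0398],[0,0,0,0,0,0]]])

```text
clock: 5.9
tcp_pos: [0.6063, -0.1869, 0.207]
orientation: [0.025, 0.925, 0.32, 0.206]
wrist_force: [-2.2, -5.6, 3.0]
finger_gap: 0.0126
grip_force: 29.9
```

```bash
sed -i 's/st\["finger_gap"\].round(4)/round(float(st["finger_gap"]),4)/' s.py; python3 s.py
```

```text
[-0.56  0.19 -0.29  0.79  0.29  1.96] [ 0.0729 -0.0219  0.0244] F [-1.8 -5.   4.1] M [-0.72  0.65 -0.14] g 29.9 0.0126 5.9
rot rel slot tool [ 0.  -0.2 64.3]
```

Call:
drive_tool(series=[[[-0.0052,0.0831,0,0,0,0.0398],[-0.0052,0.0831,0,0,0,0.0398],[-0.0052,0.0831,0,0,0,0.0398],[-0.0052,0.0831,0,0,0,0.0398],[-0.0052,0.0831,0,0,0,0.0398],[0,0,0,0,0,0]]])

```text
clock: 6.65
tcp_pos: [0.6225, -0.2328, 0.2095]
orientation: [-0.04, 0.978, 0.02, 0.203]
wrist_force: [-1.2, -4.3, 1.9]
finger_gap: 0.0129
grip_force: 30.0
```

```bash
python3 s.py
```

```text
[-0.61  0.25 -0.19  0.83  0.3   2.53] [ 0.0794 -0.0702  0.0243] F [-1.2 -3.9  2.6] M [-0.79  0.62 -0.02] g 30.0 0.0129 6.65
rot rel slot tool [ 0.000e+00 -1.000e-01  1.001e+02]
```

Call:
drive_tool(series=[[[0,0,0,0,0,0],[0,0,0,0,0,0],[0,0,-0.25,0,0,0],[0,0,-0.25,0,0,0],[0,0,0,0,0,0]]], jaw=-0.06)

```text
clock: 7.28
tcp_pos: [0.5999, -0.2373, 0.2671]
orientation: [-0.04, 0.978, 0.02, 0.205]
wrist_force: [1.1, -0.0, -0.7]
finger_gap: 0.0402
grip_force: 0.0
```

```bash
python3 s.py; python3 - <<'E'
from h import *
plan(toolR(D[2]),slot(D,[0,.066,.075])[0])
c=cam("wrist")
im=viewer.read_camera("wrist"); 
r=models.silhouettes("cover","wrist"); print([(x["score"],x["location"]) for x in r[:2]])
E
```

```text
[-0.64  0.19 -0.13  0.96  0.31  2.5 ] [ 0.0818 -0.0697  0.0863] F [ 0.7 -0.3 -1. ] M [-0.12  0.31  0.05] g 0.0 0.0402 7.275
rot rel slot tool [ -0.2   0.  100.1]
12 rows of [0.0103, -0.1249, 0.0077, 0.0001, -0.0, -0.0463]
[[0.6, -0.237, 0.267], [0.596, -0.193, 0.267], [0.575, -0.154, 0.258], [0.542, -0.128, 0.243], [0.502, -0.12, 0.224]]
[(0.69, [324.2, 310.0])]
```

Call:
drive_tool(series=[[[0.0103,-0.125,0.0077,0,0,-0.0463],[0.0103,-0.125,0.0077,0,0,-0.0463],[0.0103,-0.125,0.0077,0,0,-0.0463],[0.0103,-0.125,0.0077,0,0,-0.0463],[0.0103,-0.125,0.0077,0,0,-0.0463],[0.0103,-0.125,0.0077,0,0,-0.0463],[0.0103,-0.125,0.0077,0,0,-0.0463],[0.0103,-0.125,0.0077,0,0,-0.0463],[0.0103,-0.125,0.0077,0,0,-0.0463],[0.0103,-0.125,0.0077,0,0,-0.0463],[0.0103,-0.125,0.0077,0,0,-0.0463],[0.0103,-0.125,0.0077,0,0,-0.0463],[0,0,0,0,0,0]]], jaw=-1)

```text
clock: 9.0
tcp_pos: [0.4999, -0.1181, 0.2192]
orientation: [0.127, 0.615, 0.761, 0.162]
wrist_force: [0.0, -0.1, 0.4]
finger_gap: -0.0001
grip_force: 0.0
```

```bash
python3 s.py; python3 - <<'E'
from h import *
im=viewer.read_camera("wrist"); cv2.imwrite("pics/w2.png",im[:,:,::-1])
E
```

```text
[-0.55 -0.06 -0.52  0.8   0.29  0.85] [-0.0034  0.0683  0.0718] F [ 0.2 -0.1  0.4] M [-0.04  0.32 -0.01] g 0.0 -0.0001 9.0
rot rel slot tool [0.2 0.2 0.3]
```

View pics/w2.png

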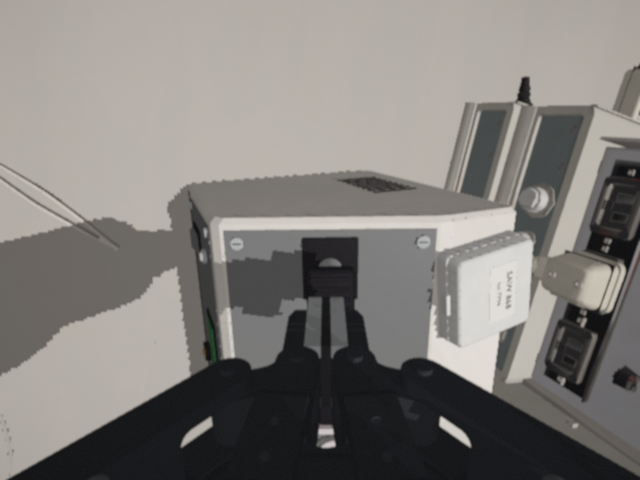

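The view shows the cap at about (331,282) and the closed fingertips at about (327,300), so I need to shift about 3 mm up the slope. Then I'll press.

Call:
drive_tool(series=[[[-0.019,0.026,0,0,0,0],[0,0,0.08,0,0,0],[0,0,0.08,0,0,0],[0,0,0.05,0,0,0],[0,0,0.05,0,0,0],[0,0,0.05,0,0,0],[0,0,0.05,0,0,0],[0,0,0,0,0,0]]])

```text
clock: 10.05
tcp_pos: [0.5214, -0.1168, 0.1828]
orientation: [0.129, 0.614, 0.762, 0.162]
wrist_force: [-3.0, 0.1, 3.2]
finger_gap: 0.0001
grip_force: 2.3
```

```bash
python3 s.py
```

```text
[-0.52  0.01 -0.55  0.69  0.28  0.88] [0.0013 0.0649 0.0299] F [-1.4  0.8  4.2] M [-0.    0.75  0.03] g 2.3 0.0001 10.05
rot rel slot tool [0.1 0.  0.2]
```

Call:
drive_tool(series=[[[0,0,0.04,0,0,0],[0,0,0.04,0,0,0],[0,0,0,0,0,0],[0,0,0,0,0,0]]])

```text
clock: 10.55
tcp_pos: [0.5248, -0.116, 0.1751]
orientation: [0.129, 0.614, 0.762, 0.162]
wrist_force: [-12.3, 0.3, 13.5]
finger_gap: -0.0
grip_force: 9.1
```

```bash
python3 s.py
```

```text
[-0.52  0.02 -0.56  0.67  0.28  0.88] [0.0014 0.0649 0.0215] F [-5.4  3.  17.2] M [0.35 1.54 0.26] g 9.1 -0.0 10.55
rot rel slot tool [0.1 0.  0.2]
```

Call:
drive_tool(series=[[[0,0,0.01,0,0,0],[0,0,0.005,0,0,0],[0,0,0,0,0,0]]])

```text
clock: 10.92
tcp_pos: [0.5251, -0.116, 0.175]
orientation: [0.13, 0.614, 0.761, 0.162]
wrist_force: [-23.5, 1.9, 29.4]
finger_gap: 0.0004
grip_force: 18.0
```

```bash
python3 s.py
```

```text
[-0.52  0.02 -0.56  0.67  0.27  0.89] [0.0015 0.0649 0.0212] F [-8.7  6.9 36. ] M [0.64 2.59 0.47] g 18.0 0.0004 10.925
rot rel slot tool [ 0.1 -0.   0.3]
```

Call:
drive_tool(series=[[[0,0,-0.1,0,0,0],[0,0,-0.2,0,0,0],[0,0,-0.4,0,0,0],[-0.27,0,-0.2,0,0,0],[-0.27,-0.01,0,0,0,0],[0,0,0,0,0,0]]], jaw=-0.06)

```text
clock: 11.68
tcp_pos: [0.4968, -0.1912, 0.2706]
orientation: [0.13, 0.615, 0.761, 0.162]
wrist_force: [0.2, 0.9, -0.0]
finger_gap: 0.0401
grip_force: 0.0
```

```bash
python3 s.py; python3 - <<'E'
from h import *
import pickle
st=env.get_state(); im=viewer.read_camera("wrist"); cv2.imwrite("pics/w3.png",im[:,:,::-1]); pickle.dump(st,open("w3.pkl","wb"))
for n in ("carrier","cover"):
  for x in models.silhouettes(n,"wrist")[:2]: print(n,x["score"],x["location"],cv2.minAreaRect(np.argwhere(x["region"])[:,::-1].astype(np.float32)))
print(proj(cam("wrist",st),slot(D,[[s*.006,t*.038,.029] for s,t in ((-1,1),(1,1),(1,-1),(-1,-1))])).round(1).tolist())
E
```

```text
[-0.7  -0.02 -0.35  0.97  0.33  0.7 ] [ 0.0003 -0.0024  0.1264] F [ 0.3  0.9 -0.2] M [-0.1   0.33 -0.03] g 0.0 0.0401 11.675
rot rel slot tool [ 0.  -0.1  0.3]
carrier 0.61 [320.5, 234.3] ((320.78948974609375, 235.47418212890625), (129.234130859375, 20.235950469970703), 88.85424041748047)
cover 0.65 [372.8, 318.7] ((389.0029296875, 319.060791015625), (156.96310424804688, 49.265235900878906), 15.64224624633789)
[[312.3, 180.1], [333.3, 180.0], [333.3, 301.0], [314.1, 301.0]]
```

View pics/w3.png

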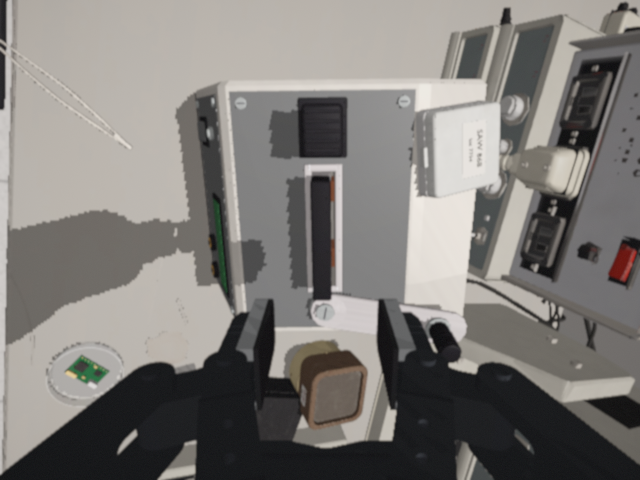

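The wrist view shows the carrier's grip bar raised at columns 312–332, rows 176–299. The cover is fully open, with the post at (443,340). I'll grasp now.

Call:
drive_tool(series=[[[0.028,-0.007,0.25,0,0,-0.0015],[0,0,0.25,0,0,0],[0,0,0.15,0,0,0],[0,0,0.1,0,0,0],[0,0,0.1,0,0,0],[0,0,0.06,0,0,0],[0,0,0,0,0,0]]])

```text
clock: 12.7
tcp_pos: [0.5379, -0.1761, 0.1702]
orientation: [0.129, 0.612, 0.763, 0.162]
wrist_force: [0.5, -0.0, -0.4]
finger_gap: 0.0404
grip_force: 0.0
```

Call:
drive_tool(series=[[[0,0,0,0,0,0],[0,0,0,0,0,0],[0,0,0,0,0,0],[0,0,0,0,0,0]]], jaw=-1, grip_force=40)

```text
clock: 13.2
tcp_pos: [0.5373, -0.1766, 0.1704]
orientation: [0.129, 0.612, 0.763, 0.161]
wrist_force: [-4.5, -2.2, -0.1]
finger_gap: 0.0109
grip_force: 42.6
```

```bash
python3 s.py
```

```text
[-0.62  0.1  -0.49  0.7   0.3   0.78] [-0.0014  0.0031  0.0175] F [-4.5 -1.2  1.9] M [-0.52  1.22 -0.13] g 42.6 0.0109 13.2
rot rel slot tool [ 0.1 -0.  -0. ]
```

Call:
drive_tool(series=[[[0,0,-0.05,0,0,0],[0,0,-0.1,0,0,0],[0,0,-0.1,0,0,0],[0,0,-0.1,0,0,0],[0,0,-0.1,0,0,0],[0,0,-0.1,0,0,0],[0,0,-0.15,0,0,0],[0,0,-0.15,0,0,0],[0,0,0,0,0,0]]])

```text
clock: 14.32
tcp_pos: [0.4993, -0.1867, 0.2675]
orientation: [0.133, 0.611, 0.763, 0.162]
wrist_force: [-0.1, -1.0, -2.2]
finger_gap: 0.011
grip_force: 42.1
```

```bash
python3 s.py; python3 - <<'E'
from h import *
im=viewer.read_camera("top"); cv2.imwrite("pics/top1.png",im[:,:,::-1])
a=im[:,:,::-1][160:290,200:350]; cv2.imwrite("pics/rack.png",cv2.resize(a,(690,598),interpolation=cv2.INTER_CUBIC))
E
```

```text
[-0.69 -0.02 -0.37  0.95  0.33  0.71] [0.0022 0.0015 0.1222] F [-1.2 -0.9 -1.9] M [-0.12  0.48  0.  ] g 42.1 0.011 14.325
rot rel slot tool [-0.3 -0.2 -0.2]
```

View pics/rack.png

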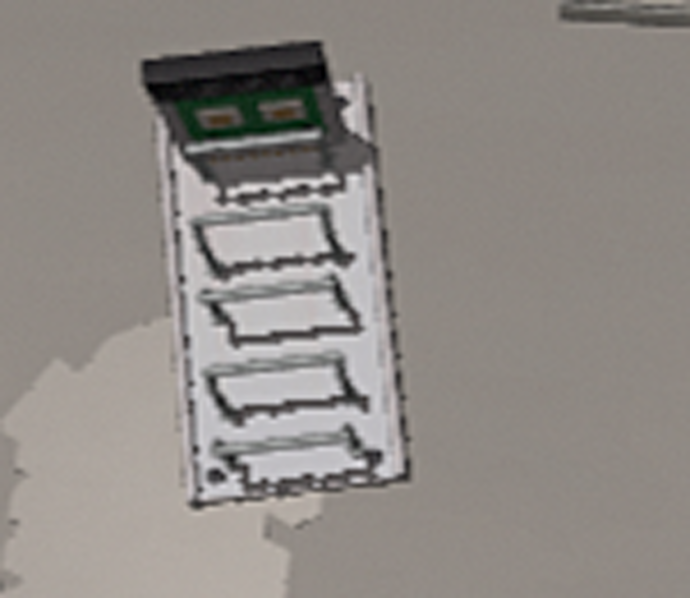

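```bash
python3 - <<'E'
from h import *
c=cam("top"); F=lambda a:np.array([(200+u/4.6,160+v/4.6) for u,v in a])
def W(p,P): return np.array([p[0],p[1],0])+np.atleast_2d(P)@Ro.from_euler('z',p[2]).as_matrix().T
a=.0165;zt=.063
P=[[-.068-a,0,zt],[-.068+a,0,zt],[-a,0,zt],[a,0,zt],[-.096,.05,.012],[-.096,-.05,.012],[.062+0.0,0,.113]]
uv=F([(282,438),(275,365),(268,290),(261,213),(195,500),(408,477),(236,73)])
P[6]=[.068-.006,0,.113]
r=least_squares(lambda p:(proj(c,W(p,P))-uv).ravel(),[.58,.136,.19],x_scale=.01,loss='soft_l1'); print(r.x.round(4),r.fun.reshape(-1,2).round(1).tolist())
p=r.x
# hoop direction yaw check
for A_,B_ in [((215,445),(350,432)),((208,372),(342,357)),((202,298),(335,282)),((195,220),(327,207)),((143,62),(325,45))]:
    z=.063 if A_[0]!=143 else .113
    X=onz(c,F([A_])[0],z);Y=onz(c,F([B_])[0],z); e=X-Y; print("yaw",round(float(np.arctan2(-e[0],e[1])),3),np.linalg.norm(e).round(4))
f=W(p,[-.068,0,.008])[0]; print("front",f)
R=toolR(p[2],False); hov=[f[0],f[1],.19]
# step 1: upright in place raised
st=env.get_state()
p1=st["tcp_pos"]+[-.02,.06,.05]
plan(toolR(D[2],False),p1); plan(R,np.array(hov),T0=T4(toolR(D[2],False),p1))
E
```

```text
[0.5796 0.1356 0.1967] [[0.0, 0.4], [0.1, -0.1], [0.1, -0.8], [0.2, 0.2], [-1.7, 0.1], [0.5, -0.6], [0.0, 0.5]]
yaw 0.176 0.0575
yaw 0.192 0.0576
yaw 0.202 0.0577
yaw 0.18 0.0576
yaw 0.177 0.0765
front [0.51294881 0.12230862 0.008     ]
3 rows of [0.1745, 0.0214, -0.1397, 0.0447, 0.0003, 0.0002]
[[0.499, -0.186, 0.266], [0.49, -0.167, 0.282], [0.483, -0.147, 0.299], [0.479, -0.126, 0.316]]
6 rows of [0.3278, 0.118, 0.1751, 0.0, 0.0, 0.0011]
[[0.479, -0.126, 0.316], [0.484, -0.085, 0.295], [0.49, -0.043, 0.274], [0.495, -0.002, 0.253], [0.501, 0.04, 0.232], [0.507, 0.081, 0.211], [0.513, 0.122, 0.19]]
```

Call:
drive_tool(series=[[[0.1745,0.0214,-0.14,0.0447,0,0],[0.1745,0.0214,-0.14,0.0447,0,0],[0.1745,0.0214,-0.14,0.0447,0,0],[0,0,-0.17,0,0,0],[0.328,0.118,0.14,0,0,0.001],[0.328,0.118,0.18,0,0,0.001],[0.328,0.118,0.225,0,0,0.001],[0.328,0.118,0.225,0,0,0.001],[0.328,0.118,0.225,0,0,0.001],[0.328,0.118,0.225,0,0,0.001],[0,0,0,0,0,0],[0,0,0,0,0,0]]])

```text
clock: 15.88
tcp_pos: [0.5111, 0.1235, 0.1876]
orientation: [-0.001, 0.633, 0.775, -0.001]
wrist_force: [-0.1, -1.0, -1.8]
finger_gap: 0.0112
grip_force: 41.8
```

```bash
python3 - <<'E'
from h import *
st=env.get_state(); print(st["joint_pos"].round(2),st["tcp_pos"],st["wrist_force"].round(1),st["finger_gap"],st["clock"])
print((Ro.from_matrix(toolR(.193,False).T@q2R(st["orientation"])).as_rotvec()*180/np.pi).round(2))
plan(toolR(.193,False),np.array([.513,.1223,.165]))
im=viewer.read_camera("wrist"); b=viewer.read_camera("scene")
b=cv2.resize(b[230:400,180:340],(565,600)); cv2.imwrite("pics/w4.png",cv2.resize(np.hstack([cv2.resize(im,(800,600)),b]),(800,352))[:,:,::-1])
cv2.imwrite("pics/sc4.png",b[:,:,::-1])
c=cam("wrist",st);R=Ro.from_euler('z',.193).as_matrix()
print(proj(c,np.array([.5796,.1356,0])+np.array([[-.0845,.029,.063],[-.0845,-.029,.063],[-.0515,.029,.063],[-.0515,-.029,.063],[-.096,.05,.012]])@R.T).round(1).tolist())
E
```

```text
[ 0.08  0.24 -0.18  1.15 -0.    1.45] [0.51111393 0.12350755 0.18759227] [-0.1 -1.  -1.8] 0.011221006860241706 15.875
[ 0.19  0.   -0.46]
1 rows of [-0.013, 0.014, 0.1882, -0.0011, -0.0, 0.0026]
[[0.511, 0.124, 0.188], [0.513, 0.122, 0.165]]
[[301.6, 192.5], [302.4, 275.8], [352.8, 193.0], [350.3, 276.2], [290.1, 151.6]]
```

View pics/w4.png

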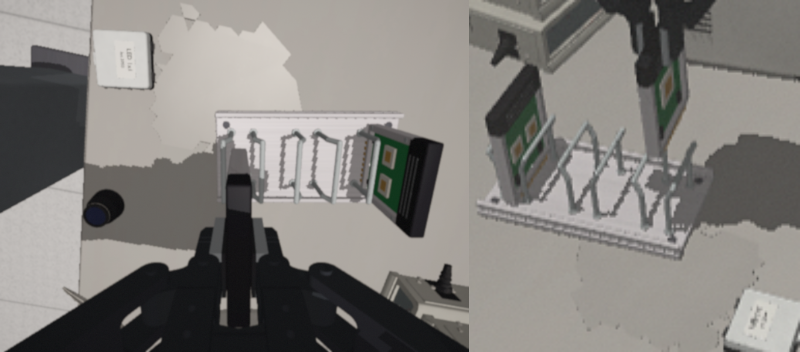

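```bash
python3 - <<'E'
from h import *
st=env.get_state(); im=viewer.read_camera("wrist")[:,:,::-1]
c=cam("wrist",st);R=Ro.from_euler('z',.193).as_matrix()
k=5; a=cv2.resize(im[140:260,270:430],None,fx=k,fy=k,interpolation=cv2.INTER_CUBIC)
for P in [[-.0845,.029,.063],[-.0845,-.029,.063],[-.0515,.029,.063],[-.0515,-.029,.063],[-.0165,.029,.063],[.0165,.029,.063],[-.096,.05,.012],[.0,.05,.012]]:
    q=proj(c,np.array([.5796,.1356,0])+R@P)[0]; cv2.drawMarker(a,(int((q[0]-270)*k),int((q[1]-140)*k)),(0,0,255),cv2.MARKER_CROSS,14,2)
cv2.imwrite("pics/w5.png",a)
E
```

```text
(no output)
```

View pics/w5.png

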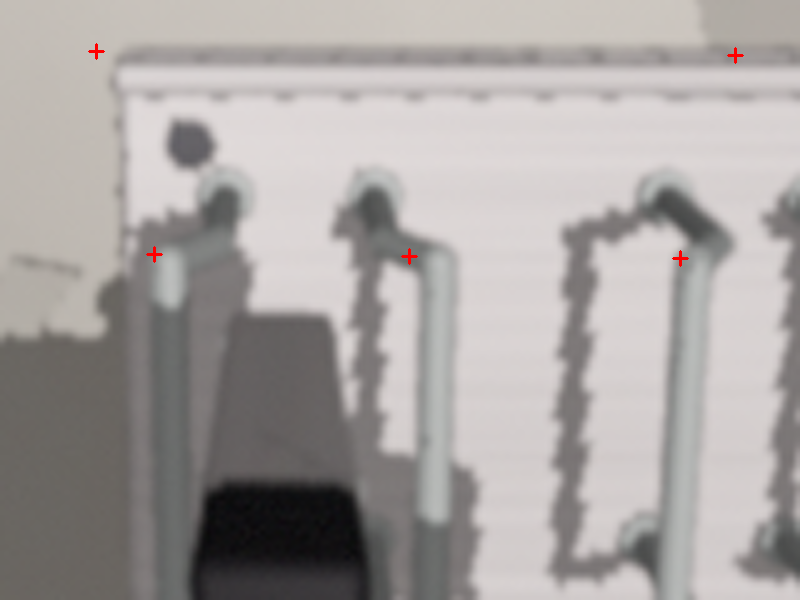

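The foot is central at column ~326. The front place's hoops are centred at ~331, so I'll shift +3.4 mm in tool y and then descend slowly.

Call:
drive_tool(series=[[[-0.01,0.028,0,0,0,0],[0,0,0,0,0,0],[0,0,0.1,0,0,0],[0,0,0.1,0,0,0],[0,0,0.1,0,0,0],[0,0,0.1,0,0,0],[0,0,0.1,0,0,0],[0,0,0.1,0,0,0],[0,0,0,0,0,0],[0,0,0,0,0,0]]])

```text
clock: 17.27
tcp_pos: [0.5144, 0.1227, 0.1159]
orientation: [-0.001, 0.633, 0.774, -0.001]
wrist_force: [1.2, 0.0, -1.8]
finger_gap: 0.0108
grip_force: 41.8
```

Call:
drive_tool(series=[[[0,0,0.03,0,0,0],[0,0,0.03,0,0,0],[0,0,0.02,0,0,0],[0,0,0.015,0,0,0],[0,0,0,0,0,0]]])

```text
clock: 17.9
tcp_pos: [0.5151, 0.1238, 0.1074]
orientation: [-0.0, 0.633, 0.774, 0.001]
wrist_force: [-4.4, 3.8, 17.6]
finger_gap: 0.0111
grip_force: 44.9
```

Call:
drive_tool(series=[[[0,0,0.008,0,0,0],[0,0,0.008,0,0,0],[0,0,0,0,0,0]]])

```text
clock: 18.27
tcp_pos: [0.5156, 0.1245, 0.1068]
orientation: [-0.0, 0.632, 0.775, 0.002]
wrist_force: [-7.7, 6.5, 25.7]
finger_gap: 0.011
grip_force: 46.8
```

Call:
drive_tool(series=[[[0,0,-0.028,0,0,0],[0,0,0,0,0,0]]])

```text
clock: 18.52
tcp_pos: [0.515, 0.1235, 0.1075]
orientation: [-0.0, 0.633, 0.774, 0.0]
wrist_force: [-2.2, 2.8, 11.5]
finger_gap: 0.011
grip_force: 43.8
```

```bash
python3 - <<'E'
from h import *
st=env.get_state(); R=q2R(st["orientation"]); print(st["tcp_pos"],st["wrist_force"].round(1),st["ft_torque"].round(2))
ims={}
for n in("scene","wrist","top"): ims[n]=viewer.read_camera(n)[:,:,::-1].copy()
for n in("scene","top"):
  for x in models.silhouettes("carrier",n)[:2]: print(n,round(x["score"],2),x["location"],int(x["region"].sum()))
def crop(n,u,v,w,h,k,P):
    a=cv2.resize(ims[n][v:v+h,u:u+w],(w*k,h*k),interpolation=cv2.INTER_CUBIC)
    for q in proj(cam(n,st),np.array(P)): cv2.drawMarker(a,(int((q[0]-u)*k),int((q[1]-v)*k)),(0,0,255),cv2.MARKER_CROSS,10,1)
    return a
t=st["tcp_pos"]
# predicted carrier corners from grip (foot .0935 below TCP)
P=[t+R@[a*.038,b*.006,z] for a in(-1,1) for b in(-1,1) for z in(-.0115,.0935)]
cs=proj(cam("scene"),[t+R@[0,0,.05]])[0]; cw=proj(cam("wrist",st),[t+R@[.038,0,.06]])[0]; print(cs,cw)
a=crop("scene",int(cs[0])-40,int(cs[1])-50,80,100,6,P)[:600]; b=crop("wrist",int(cw[0])-40,int(cw[1])-60,80,120,5,P)
cv2.imwrite("pics/m.png",np.hstack([cv2.resize(a,(400,500)),cv2.resize(b,(400,600))[:500]]))
cv2.imwrite("pics/sc_full.png",ims["scene"]);cv2.imwrite("pics/wr_full.png",ims["wrist"])
E
```

```text
[0.51499438 0.12352127 0.10753772] [-2.2  2.8 11.5] [ 0.44  0.63 -0.05]
scene 0.79 [270.6, 308.6] 701
top 0.84 [272.1, 247.5] 372
top 0.46 [389.4, 239.4] 212
[273.54991427 309.31615592] [323.16753932 197.56452897]
```

View pics/m.png

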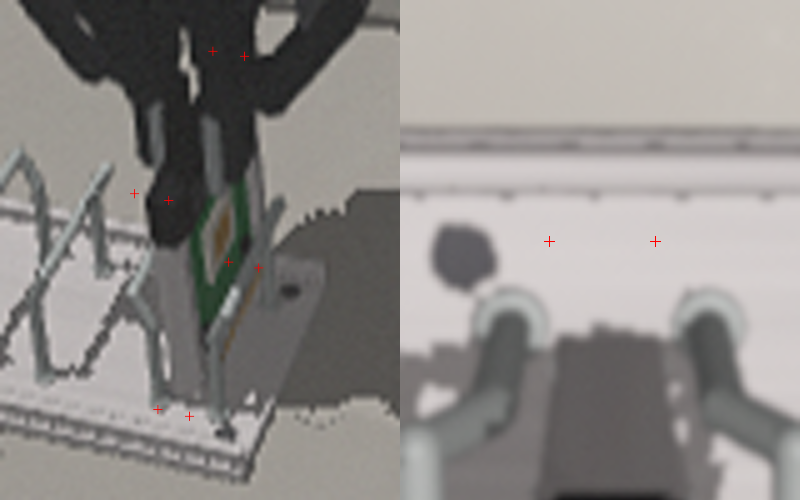

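```bash
python3 - <<'E'
from h import *
i=viewer.camera_info("wrist"); M=np.linalg.inv(i["T_tool_cam"]); c=(i["intrinsics"],M[:3,:3],M[:3,3])
def xat(row,z):
    xs=np.linspace(-.1,.1,2001); r=proj(c,np.c_[xs,0*xs,0*xs+z])[:,1]; return xs[np.argmin(abs(r-row))]
print("foot end",[(z,xat(203.5,z).round(4)) for z in(.0935,.0985)],"bar end",[(z,xat(r,z).round(4)) for r in(237,) for z in(-.0115,-.006,.003)])
import pickle
c3=cam("wrist",pickle.load(open("w3.pkl","rb")))
for z in(.029,.035):
  for row in(176,299):
    ys=np.linspace(-.08,.08,1601); r=proj(c3,slot(D,np.c_[0*ys,ys,0*ys+z]))[:,1]; print("w3",z,row,ys[np.argmin(abs(r-row))].round(4))
im=cv2.imread("pics/wr_full.png"); g=cv2.cvtColor(im,cv2.COLOR_BGR2GRAY); print(g[190:300:3,326].tolist())
b=viewer.camera_info
E
```

```text
foot end [(0.0935, np.float64(0.0276)), (0.0985, np.float64(0.0265))] bar end [(-0.0115, np.float64(0.0403)), (-0.006, np.float64(0.0386)), (0.003, np.float64(0.0358))]
w3 0.029 176 0.0402
w3 0.029 299 -0.0369
w3 0.035 176 0.0411
w3 0.035 299 -0.034
[209, 210, 207, 207, 167, 92, 93, 92, 91, 92, 93, 91, 92, 92, 93, 65, 11, 12, 16, 15, 17, 37, 55, 56, 58, 56, 55, 55, 55, 55, 54, 52, 53, 27, 19, 17, 17]
```

The last view shows the carrier pivoted in the pads: its foot end is about 10 mm toward −y and its corner rests on the rack's lip. I'll lift it, turn the tool about 5.5° about tool y to bring it upright, and measure again.

Call:
drive_tool(series=[[[0,0,-0.1,0,0,0],[0,0,-0.1,0,0,0],[0,0,-0.05,0,0.0153,0],[0,0,0,0,0.0153,0],[0,0,0,0,0,0],[0,0,0,0,0,0]]])

```text
clock: 19.52
tcp_pos: [0.5142, 0.1225, 0.1358]
orientation: [-0.038, 0.632, 0.773, 0.029]
wrist_force: [-0.2, 0.5, -1.4]
finger_gap: 0.0111
grip_force: 42.0
```

```bash
cat > m.py <<'E'
from h import *
st=env.get_state(); print(st["tcp_pos"].round(4),st["wrist_force"].round(1),st["joint_pos"].round(2))
im=viewer.read_camera("wrist"); g=cv2.cvtColor(im,cv2.COLOR_RGB2GRAY).astype(float)
p=g[150:260,323:330].mean(1); d=np.diff(p); idx=np.argsort(d)[:6]+150; print("edges rows",sorted(idx.tolist()),p[::4].round().astype(int).tolist())
r=models.silhouettes("carrier","wrist")
if r: 
    ys,xs=np.nonzero(r[0]["region"]); print(r[0]["score"],ys.min(),ys.max(),xs.min(),xs.max())
i=viewer.camera_info("wrist"); M=np.linalg.inv(i["T_tool_cam"]); c=(i["intrinsics"],M[:3,:3],M[:3,3])
def xat(row,z):
    xs=np.linspace(-.1,.1,2001); q=proj(c,np.c_[xs,0*xs,0*xs+z])[:,1]; return xs[np.argmin(abs(q-row))]
import sys
R=q2R(st["orientation"])
# vertical edge in the world: foot-end row if upright, passing end point e at bar bottom
for row in sorted(idx.tolist()):
    print(row,"foot/bar x:",xat(row,.0935).round(4),xat(row,.001).round(4))
up=R.T@[0,0,-1]; print("world down in tool",up.round(3))
E
python3 m.py
```

```text
[0.5142 0.1225 0.1358] [-0.2  0.5 -1.4] [ 0.03  0.29 -0.26  1.04  0.09  1.4 ]
edges rows [174, 201, 202, 203, 236, 237] [192, 192, 191, 191, 190, 189, 173, 168, 195, 187, 209, 210, 211, 181, 98, 98, 99, 99, 99, 99, 99, 99, 28, 14, 14, 16, 37, 46]
0.83 203 446 308 343
174 foot/bar x: 0.0444 0.0582
201 foot/bar x: 0.0291 0.0491
202 foot/bar x: 0.0285 0.0488
203 foot/bar x: 0.0279 0.0484
236 foot/bar x: 0.0082 0.0368
237 foot/bar x: 0.0076 0.0364
world down in tool [-0.095  0.004  0.995]
```

Call:
drive_tool(series=[[[-0.0047,0,0.05,0,0,0],[-0.0047,0,0.05,0,0,0],[-0.0047,0,0.05,0,0,0],[-0.0047,0,0.05,0,0,0],[0,0,0,0,0,0]]])

```text
clock: 20.25
tcp_pos: [0.5136, 0.1227, 0.1109]
orientation: [-0.039, 0.632, 0.773, 0.029]
wrist_force: [-0.7, 0.1, -0.6]
finger_gap: 0.0113
grip_force: 42.0
```

Call:
drive_tool(series=[[[-0.0019,0,0.02,0,0,0],[-0.0019,0,0.02,0,0,0],[-0.0019,0,0.015,0,0,0],[0,0,0,0,0,0]]])

```text
clock: 20.75
tcp_pos: [0.514, 0.1227, 0.1049]
orientation: [-0.038, 0.632, 0.773, 0.029]
wrist_force: [-0.1, 0.2, -1.3]
finger_gap: 0.0109
grip_force: 42.0
```

Past the earlier contact height with no force, so I'll creep down.

Call:
drive_tool(series=[[[-0.0008,0,0.008,0,0,0],[-0.0008,0,0.008,0,0,0],[-0.0008,0,0.008,0,0,0],[0,0,0,0,0,0]]])

```text
clock: 21.25
tcp_pos: [0.5145, 0.1231, 0.1036]
orientation: [-0.038, 0.632, 0.773, 0.03]
wrist_force: [-2.3, 2.0, 8.3]
finger_gap: 0.011
grip_force: 43.5
```

Call:
drive_tool(series=[[[0,0,-0.004,0,0,0],[0,0,0,0,0,0],[0,0,0,0,0,0]]], grip_force=20)

```text
clock: 21.62
tcp_pos: [0.5144, 0.1229, 0.1037]
orientation: [-0.038, 0.632, 0.773, 0.03]
wrist_force: [-1.9, 1.7, 6.5]
finger_gap: 0.0112
grip_force: 43.1
```

Call:
drive_tool(series=[[[0,0,0,0,0,0],[0,0,0,0,0,0],[0,0,0,0,0,0],[0,0,0,0,0,0]]], jaw=-0.2)

```text
clock: 22.12
tcp_pos: [0.5141, 0.1225, 0.1024]
orientation: [-0.038, 0.632, 0.773, 0.029]
wrist_force: [-0.1, 0.0, 0.3]
finger_gap: 0.0339
grip_force: 0.0
```

```bash
python3 m.py
```

```text
[0.5141 0.1225 0.1024] [-0.1  0.   0.3] [ 0.03  0.32 -0.31  0.96  0.09  1.4 ]
edges rows [177, 201, 202, 203, 227, 228] [189, 189, 188, 187, 187, 187, 186, 158, 166, 196, 175, 207, 206, 166, 93, 92, 92, 93, 93, 86, 13, 14, 17, 46, 53, 53, 53, 52]
0.55 202 441 306 343
177 foot/bar x: 0.0427 0.0572
201 foot/bar x: 0.0291 0.0491
202 foot/bar x: 0.0285 0.0488
203 foot/bar x: 0.0279 0.0484
227 foot/bar x: 0.0137 0.04
228 foot/bar x: 0.0131 0.0397
world down in tool [-0.096  0.004  0.995]
```

Call:
drive_tool(series=[[[0.005,0,-0.05,0,0,0],[0.01,0,-0.1,0,0,0],[0.024,0,-0.25,0,0,0],[0.024,0,-0.25,0,0,0],[0.024,0,-0.25,0,0,0],[0.024,0,-0.25,0,0,0],[0,0,0,0,0,0]]])

```text
clock: 23.1
tcp_pos: [0.5162, 0.1228, 0.2449]
orientation: [-0.036, 0.632, 0.773, 0.031]
wrist_force: [-0.6, 0.8, 0.2]
finger_gap: 0.0341
grip_force: 0.0
```

```bash
python3 - <<'E'
from h import *
st=env.get_state(); print(st["tcp_pos"],st["clock"])
R=Ro.from_euler('z',.193).as_matrix(); f=np.array([.5140,.1230,.008])
for n in("scene","top","wrist"):
  im=viewer.read_camera(n); c=cam(n,st if n=="wrist" else None)
  for x in models.silhouettes("carrier",n)[:2]:
    ys,xs=np.nonzero(x["region"]); print(n,round(x["score"],2),np.round(x["location"]),[xs.min(),xs.max(),ys.min(),ys.max()],int(x["region"].sum()))
  B=proj(c,f+np.array([[a*.006,b*.038,z] for a in(-1,1) for b in(-1,1) for z in(0,.105)])@R.T)
  print(n,"pred",B.min(0).round(),B.max(0).round(), "top face",proj(c,f+np.array([[a*.006,b*.038,.105] for a in(-1,1) for b in(-1,1)])@R.T).round().tolist())
  for x in models.silhouettes("other_carrier",n)[:1]:
    ys,xs=np.nonzero(x["region"]); print(n,"other",round(x["score"],2),[xs.min(),xs.max(),ys.min(),ys.max()])
# plan to open post hover
ang=np.radians(100); pt=slot(D,[.080,-.070,.085])[0]
Rt=toolR(D[2])@Ro.from_rotvec([0,0,ang]).as_matrix()
mid=np.array([.50,-.05,.33]); Rm=toolR(D[2],True)
plan(Rm,mid); plan(Rt,pt,T0=T4(Rm,mid))
E
```

```text
[0.51624389 0.12284085 0.24487372] 23.1
scene 0.97 [273. 308.] [np.int64(263), np.int64(284), np.int64(274), np.int64(342)] 996
scene 0.41 [329. 190.] [np.int64(323), np.int64(337), np.int64(182), np.int64(201)] 178
scene pred [261. 272.] [286. 345.] top face [[283.0, 273.0], [268.0, 302.0], [277.0, 272.0], [261.0, 300.0]]
scene other 0.71 [np.int64(188), np.int64(218), np.int64(261), np.int64(327)]
top 0.84 [263. 250.] [np.int64(242), np.int64(281), np.int64(237), np.int64(256)] 482
top 0.48 [458. 201.] [np.int64(448), np.int64(468), np.int64(172), np.int64(233)] 871
top pred [236. 236.] [282. 257.] top face [[277.0, 242.0], [237.0, 246.0], [277.0, 236.0], [236.0, 240.0]]
top other 0.64 [np.int64(267), np.int64(274), np.int64(175), np.int64(190)]
wrist 0.69 [329. 242.] [np.int64(317), np.int64(336), np.int64(184), np.int64(303)] 2179
wrist pred [312. 181.] [329. 300.] top face [[312.0, 300.0], [312.0, 192.0], [328.0, 300.0], [329.0, 193.0]]
wrist other 0.63 [np.int64(467), np.int64(542), np.int64(183), np.int64(301)]
4 rows of [-0.3334, -0.0713, -0.222, -0.0336, -0.0073, -0.003]
[[0.514, 0.123, 0.241], [0.514, 0.079, 0.263], [0.512, 0.036, 0.286], [0.507, -0.007, 0.308], [0.5, -0.05, 0.33]]
12 rows of [-0.0987, 0.1297, 0.0569, 0.0, 0.0, 0.0463]
[[0.5, -0.05, 0.33], [0.554, -0.081, 0.328], [0.591, -0.129, 0.317], [0.606, -0.185, 0.296], [0.599, -0.238, 0.265]]
```

Call:
drive_tool(series=[[[-0.333,-0.071,-0.222,-0.0336,-0.0073,-0.003],[-0.333,-0.071,-0.222,-0.0336,-0.0073,-0.003],[-0.333,-0.071,-0.222,-0.0336,-0.0073,-0.003],[-0.333,-0.071,-0.222,-0.0336,-0.0073,-0.003],[0,0,0,0,0,0],[-0.0987,0.13,0.057,0,0,0.0463],[-0.0987,0.13,0.057,0,0,0.0463],[-0.0987,0.13,0.057,0,0,0.0463],[-0.0987,0.13,0.057,0,0,0.0463],[-0.0987,0.13,0.057,0,0,0.0463],[-0.0987,0.13,0.057,0,0,0.0463],[-0.0987,0.13,0.057,0,0,0.0463],[-0.0987,0.13,0.057,0,0,0.0463],[-0.0987,0.13,0.057,0,0,0.0463],[-0.0987,0.13,0.057,0,0,0.0463],[-0.0987,0.13,0.057,0,0,0.0463],[-0.0987,0.13,0.057,0,0,0.0463],[0,0,0,0,0,0],[0,0,0,0,0,0]]])

```text
clock: 25.92
tcp_pos: [0.6, -0.2368, 0.2658]
orientation: [-0.041, 0.978, 0.023, 0.204]
wrist_force: [0.5, 0.1, 0.9]
finger_gap: 0.0343
grip_force: 0.0
```

```bash
python3 s.py; python3 - <<'E'
from h import *
Rt=toolR(D[2])@Ro.from_rotvec([0,0,np.radians(100)]).as_matrix()
plan(Rt,slot(D,[.0794,-.0702,.07])[0])
im=viewer.read_camera("wrist")
for x in models.silhouettes("cover","wrist")[:2]:
    ys,xs=np.nonzero(x["region"]); print(round(x["score"],2),np.round(x["location"]),[xs.min(),xs.max(),ys.min(),ys.max()])
print(proj(cam("wrist"),slot(D,[[.0794,-.0702,.04],[0,-.056,.007]])).round())
E
```

```text
[-0.64  0.19 -0.13  0.97  0.31  2.5 ] [ 0.0814 -0.0692  0.0851] F [0.8 0.  0.7] M [-0.1   0.34 -0.05] g 0.0 0.0343 25.925
rot rel slot tool [ 0.   0.1 99.8]
1 rows of [-0.0151, 0.0112, 0.1257, -0.0002, -0.0002, 0.0009]
[[0.6, -0.237, 0.266], [0.604, -0.237, 0.251]]
0.69 [329. 307.] [np.int64(304), np.int64(352), np.int64(227), np.int64(397)]
[[328. 289.]
 [327. 386.]]
```

Call:
drive_tool(series=[[[-0.015,0.011,0.125,0,0,0],[0,0,0.1,0,0,0],[0,0,0.1,0,0,0],[0,0,0.1,0,0,0],[0,0,0.08,0,0,0],[0,0,0,0,0,0]]])

```text
clock: 26.78
tcp_pos: [0.622, -0.2334, 0.2087]
orientation: [-0.041, 0.978, 0.021, 0.204]
wrist_force: [0.5, -1.4, 0.2]
finger_gap: 0.034
grip_force: 0.0
```

Call:
drive_tool(series=[[[0,0,0,0,0,0],[0,0,0,0,0,0],[0,0,0,0,0,0],[0,0,0,0,0,0]]], jaw=-1, grip_force=30)

```text
clock: 27.28
tcp_pos: [0.6223, -0.2333, 0.2105]
orientation: [-0.041, 0.978, 0.021, 0.205]
wrist_force: [-0.5, 5.5, 2.0]
finger_gap: 0.0129
grip_force: 29.8
```

```bash
python3 s.py
```

```text
[-0.61  0.25 -0.19  0.83  0.31  2.53] [ 0.0795 -0.0706  0.0253] F [1.5 5.5 1.6] M [0.84 0.28 0.41] g 29.8 0.0129 27.275
rot rel slot tool [ -0.1   0.1 100. ]
```

Call:
drive_tool(series=[[[-0.0052,-0.0831,0,0,0,-0.0398],[-0.0052,-0.0831,0,0,0,-0.0398],[-0.0052,-0.0831,0,0,0,-0.0398],[-0.0052,-0.0831,0,0,0,-0.0398],[-0.0052,-0.0831,0,0,0,-0.0398],[-0.0052,-0.0831,0,0,0,-0.0398],[-0.0052,-0.0831,0,0,0,-0.0398],[0,0,0,0,0,0]]])

```text
clock: 28.28
tcp_pos: [0.5926, -0.1725, 0.2036]
orientation: [0.05, 0.876, 0.434, 0.203]
wrist_force: [-0.4, 5.5, 2.9]
finger_gap: 0.0125
grip_force: 29.8
```

Call:
drive_tool(series=[[[-0.0052,-0.0831,0,0,0,-0.0398],[-0.0052,-0.0831,0,0,0,-0.0398],[-0.0052,-0.0831,0,0,0,-0.0398],[-0.0052,-0.0831,0,0,0,-0.0398],[-0.0052,-0.0831,0,0,0,-0.0398],[-0.0052,-0.0831,0,0,0,-0.0398],[-0.0052,-0.0831,0,0,0,-0.0398],[0,0,0,0,0,0]]])

```text
clock: 29.28
tcp_pos: [0.53, -0.1559, 0.1779]
orientation: [0.13, 0.61, 0.764, 0.163]
wrist_force: [-7.0, 8.1, 9.7]
finger_gap: 0.0128
grip_force: 30.6
```

```bash
python3 s.py
```

```text
[-0.59  0.06 -0.51  0.7   0.3   0.8 ] [-0.0008  0.0249  0.0254] F [-0.7  9.4 11. ] M [1.67 0.85 0.85] g 30.6 0.0128 29.275
rot rel slot tool [-0.1  0.2 -0.3]
```

Call:
drive_tool(series=[[[0,-0.017,0,0,0,0],[0,0,0,0,0,0]]])

```text
clock: 29.52
tcp_pos: [0.5296, -0.156, 0.1778]
orientation: [0.131, 0.61, 0.764, 0.164]
wrist_force: [-2.0, 11.3, 8.0]
finger_gap: 0.0129
grip_force: 30.4
```

```bash
python3 s.py
```

```text
[-0.59  0.06 -0.51  0.7   0.3   0.8 ] [-0.0012  0.0248  0.0255] F [ 3.7 11.5  7.1] M [2.01 0.11 0.96] g 30.4 0.0129 29.525
rot rel slot tool [-0.2  0.2 -0.3]
```

Call:
drive_tool(series=[[[0,-0.025,0,0,0,0],[0,0,0,0,0,0],[0,0,0,0,0,0]]])

```text
clock: 29.9
tcp_pos: [0.5294, -0.1562, 0.1778]
orientation: [0.132, 0.608, 0.765, 0.166]
wrist_force: [6.0, 14.9, 6.5]
finger_gap: 0.0128
grip_force: 30.1
```

```bash
python3 s.py
```

```text
[-0.6   0.06 -0.52  0.7   0.31  0.79] [-0.0015  0.0248  0.0256] F [10.9 13.2  2.2] M [ 2.51 -1.3   1.03] g 30.1 0.0128 29.9
rot rel slot tool [-0.5  0.2 -0.5]
```

Call:
drive_tool(series=[[[0.01,0.03,0,0,0,0],[0,0,0,0,0,0]]])

```text
clock: 30.15
tcp_pos: [0.5299, -0.1559, 0.1779]
orientation: [0.131, 0.61, 0.764, 0.163]
wrist_force: [-4.1, 7.2, 7.5]
finger_gap: 0.0126
grip_force: 30.6
```

Call:
drive_tool(series=[[[0,0,0,0,0,0],[0,0,0,0,0,0],[0,0,0,0,0,0],[0,0,-0.1,0,0,0],[0,0,-0.25,0,0,0],[0,0,-0.25,0,0,0],[0,0,-0.25,0,0,0],[0,0,-0.25,0,0,0],[0,0,0,0,0,0]]], jaw=-0.1)

```text
clock: 31.28
tcp_pos: [0.4778, -0.1697, 0.3008]
orientation: [0.134, 0.61, 0.764, 0.162]
wrist_force: [0.7, -0.4, 0.3]
finger_gap: 0.0384
grip_force: 0.0
```

```bash
python3 s.py; python3 - <<'E'
from h import *
import pickle
st=env.get_state(); im=viewer.read_camera("wrist"); c=cam("wrist",st)
for n in ("cover_post","cover"):
  for x in models.silhouettes(n,"wrist")[:2]:
    print(n,round(x["score"],2),np.round(x["location"]),cv2.minAreaRect(np.argwhere(x["region"])[:,::-1].astype(np.float32)))
for th in (0,.03,.06): print(th,proj(c,slot(D,[[.08*np.sin(th),-.056+.08*np.cos(th),.04],[.1*np.sin(th),-.056+.1*np.cos(th),.007],[0,-.056,.007]])).round(1).tolist())
# post top centre by dark blob
q=proj(c,slot(D,[[0,.024,.04]]))[0].astype(int); g=cv2.cvtColor(im,cv2.COLOR_RGB2GRAY)[q[1]-22:q[1]+22,q[0]-25:q[0]+25]
ys,xs=np.nonzero(g<60); print("post dark cols",xs.min()+q[0]-25,xs.max()+q[0]-25,"mean",xs.mean()+q[0]-25,"rows",ys.min()+q[1]-22,ys.max()+q[1]-22)
im=viewer.read_camera("scene")
for n in("carrier","other_carrier","loupe","chip_box","tweezers"):
  for x in models.silhouettes(n,"scene")[:1]: print(n,round(x["score"],2),np.round(x["location"]))
E
```

```text
[-0.69 -0.09 -0.35  1.04  0.33  0.7 ] [-0.0002  0.0227  0.1596] F [ 0.7 -0.5  0. ] M [-0.09  0.38 -0.07] g 0.0 0.0384 31.275
rot rel slot tool [-0.3 -0.3 -0.3]
cover_post 0.65 [321. 261.] ((323.4999694824219, 259.9999694824219), (36.99999237060547, 137.99996948242188), 0.0)
cover 0.71 [321. 260.] ((323.5, 260.0), (136.0, 35.0), 90.0)
0 [[323.2, 233.5], [323.4, 193.1], [322.8, 317.9]]
0.03 [[326.9, 233.6], [327.6, 193.2], [322.8, 317.9]]
0.06 [[330.6, 233.8], [331.8, 193.4], [322.8, 317.9]]
post dark cols 314 332 mean 323.1156462585034 rows 215 242
carrier 0.73 [273. 308.]
other_carrier 0.65 [200. 297.]
loupe 0.68 [368. 320.]
chip_box 0.68 [324. 388.]
tweezers 0.72 [390. 275.]
```

```bash
python3 -c "
from workcell import order
print(order.hand_in())"
```

```text
the job is handed in; nothing more can be done
None
```

The tested carrier stands upright in the rack's front place, the cover is fully shut over the empty slot, and the job is handed in; while being set down the carrier touched the rack's lip once, pressing with about 26 N, before I lifted it and set it down straight.

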